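# Sign off three stock stands in order

### The arm

A 6-joint arm with a two-finger parallel gripper is mounted at the origin on the work surface; the furniture and walls round the work are solid. World frame = base frame: x ahead of the robot, y to its left, z up, the work surface at z = 0. Lengths are in m, angles in degrees, forces in N, time in s.
With the tool pointing down it reaches from about 0.3 to 0.75 m from the base axis. Payload 8.5 kg.
Tool frame: the origin (TCP) lies at the very end of the fingers, on their centre line; the grasp point (between the pads) lies 19 mm behind it; z points along the fingers, y is the line along which they close (so a half turn about z gives the same grasp; the last joint's range is limited). The gripper opens to 85 mm and grips with 20 to 120 N. Pads are 22 mm wide; open, the fingers measure 114 mm over their backs; the gripper's body (76 mm by 85 mm) begins 54 mm behind the grasp point. The pads swing forward as they close: fully open they stand 13 mm farther back than shut.
Start: joints at [-82.81, 21.807, 74.336, -0, 83.858, -12.336], TCP at [0.184, -0.518, 0.231] pointing down, gripper open.
Joint ranges: [-178.18, 178.18], [-50.72, 133.34], [12.68, 142.11], [-81.47, 261.47], [9.98, 163.14], [-165.26, 165.26]. Speed limits (degrees/s): [136.94, 136.94, 180, 180, 180, 180].

### API

Orientations are given as a 3x3 rotation matrix whose columns are the frame's x, y, z axes.
In Python, from rig import observe, cams, ticket gives the robot as it stands.
- The arm moves only by the tool move_arm, never from a script. Its arguments are lists of equal length, an entry for each row: "jaw": the finger opening in cm, from 0 to 8.54; "dp": the shift along the tool's x, y, z in cm, a list of three; "turn": the turn, a rotation vector about the tool's x, y, z in rad, a list of three. In form: {"jaw": [jaw, ...], "dp": [[tx, ty, tz], ...], "turn": [[wx, wy, wz], ...]}. A call has 1 to 12 rows; each row shifts and turns the commanded pose from where the row before left it, along the tool's axes as they then stand; what a row does not reach is not made up. A row lasts 1/12 s, in which the tool goes at most 41.7 mm and 7.16 degrees, less where a joint would pass 70% of its speed; a pose out of reach is approached as far as the arm can. A call is refused whole if a number of a shift passes 4.17 or a number of a turn 0.125, either way. A call with a gripper value outside its range is refused whole. The fingers move at their own pace and stop on an object; "force" is the grip in N (left out, the last holds). Time passes only in rows, so rows that do not move let the fingers close. It gives the time, the measured TCP pose, the force, the opening and the grip force at its end, in the units of the state.
- observe(): the state, without advancing time (a new reading comes with each control period).
- cams.get_image(name): name is "side" or "top" or "wrist"; returns (picture, depth): 480x640x3 uint8, red, green, blue; 480x640 float32, m along the optical axis (not along the pixel's ray), 0 where there is no reading.
- cams.calibration(name): a dict with "vertical_fov" (degrees; the focal length in pixels is half the picture's height over the tangent of half this angle, whatever the lens; pixels are square), "cx", "cy" (the principal point, pixels), "k1" (the pictures are not rectified: a ray, as slopes to the right and down, at radius r is drawn at 1 + k1 r^2 times it, then the intrinsics apply), "view" (4x4, takes a point from world to camera coordinates); the wrist camera has in their place "tool_from_camera" (4x4, takes a point from camera to tool coordinates, whose origin is the TCP and whose axes are the flange's). Camera axes: x right, y up, looking along -z (the intrinsics and any distortion apply to the point x, -y, -z); pixel columns grow to the right and rows downward; lengths in m; the calibration is good to about 2 mm. A picture is of the moment at which its call begins: read the wrist's pose just before it. calibration takes no time and is no camera call.
- ticket.close_job(): hands the job in; it is judged then, once.
Trained networks look in the newest picture that a camera, given by its name, has taken for a name from the list of things; names that differ only in an ending like _2 or _b are one class to them, and where a whole thing is asked for, a point or a joint stands for the part that bears it (a point fixed in the world has none). Each returns a list of dicts, best first, with "p" (0 to 1); they miss things now and then, are a little off and sometimes report something else, mostly with a low value. They report only what shows in the picture. A call takes as long as a camera call. They do not tell look-alikes from the thing itself.
- cams.spot_in(camera, query): "box" ([centre column, centre row, width, height] as shares, 0 to 1, of the picture: columns of its width, rows of its height, round what is visible of it).
- cams.outline_of(camera, query): "mask" (480x640 bool, what is visible of it) and "box" ([centre column, centre row, width, height] as shares, 0 to 1, of the picture: columns of its width, rows of its height, round what is visible of it).
- cams.mark_of(camera, query): "location" ([column, row] as shares, 0 to 1, of the picture: columns of its width, rows of its height: a listed point, or the origin of a listed thing).
The state is a dict: "time_s": time; "q": joint angles; "qvel": joint speeds; "joint_efforts": joint torques, N m; "position": TCP position; "tool_rot": TCP orientation; "ft_force": force on the tool from outside, world axes, zero at the start; "wrist_torque": the same for the moment, N m; "grip_width": finger opening in m; "gripper_force": force on a finger pad.
Only numpy, scipy, OpenCV 4.12 (cv2) and the standard library are available. Lean on these libraries where they do the work, as an engineer would, in place of code of your own. Each camera call takes 0.05 s, during which the arm holds its last target. There are 200 camera calls.

### The job

Mark today's stock count: lightly push the grey plunger key of the wire spool's stand fully down, then the key of the round tin's stand, then the key of the oblong chain box's stand, in that order. Leave the key of the square bead box's stand up. Do not pick up or shift the containers on the stands, and leave the loose stone and the small tin on the table where they are.

Things in the scene. Friction and masses are not known exactly. Their poses are not given: they have to be found in the camera images.
- key_spool (a joint): how far the stem of the plunger key in front of the thread spool has been pushed down: 0 = fully up, 0.012 m = fully down. It slides straight down against about 2.5 N of friction, has no return spring and stays where it is left. Its cap rides on the stem on an over-travel spring (2 N per mm, up to 12 mm): when the stem is fully down the cap gives softly under the finger and comes back up that much when let go, so 5 to 10 N on the cap is a full push.
- key_spool_top (a point): centre of the top face of that plunger key, a grey flat round cap 32 mm across and 8 mm thick; its top is 58 mm above the table when up and 46 mm when fully down (unloaded). Below it is a fixed black collar, 42 mm across, its top 24 mm above the table. The key is at the robot's end of a fixed flat grey stand, 165 x 104 mm; the stand's x axis points from the key to the container.
- spool: a wire spool standing upright, 51 mm across and 47 mm tall, the tallest of the four containers; loose; origin at the centre of its underside. It stands in the bay of its stand, 10 mm above the table, its centre about 89 mm behind the key; it tells which key is which.
- key_tin (a joint): how far the stem of the plunger key in front of the round window-lid tin has been pushed down: 0 = fully up, 0.012 m = fully down. It slides straight down against about 2.5 N of friction, has no return spring and stays where it is left. Its cap rides on the stem on an over-travel spring (2 N per mm, up to 12 mm): when the stem is fully down the cap gives softly under the finger and comes back up that much when let go, so 5 to 10 N on the cap is a full push.
- key_tin_top (a point): centre of the top face of that plunger key, a grey flat round cap 32 mm across and 8 mm thick; its top is 58 mm above the table when up and 46 mm when fully down (unloaded). Below it is a fixed black collar, 42 mm across, its top 24 mm above the table. The key is at the robot's end of a fixed flat grey stand, 165 x 104 mm; the stand's x axis points from the key to the container.
- tin: a flat round metal tin with a window lid, 79 mm across and 21 mm tall; loose; origin at the centre of its underside. It stands in the bay of its stand, 10 mm above the table, its centre about 89 mm behind the key; it tells which key is which.
- key_chainbox (a joint): how far the stem of the plunger key in front of the chain box has been pushed down: 0 = fully up, 0.012 m = fully down. It slides straight down against about 2.5 N of friction, has no return spring and stays where it is left. Its cap rides on the stem on an over-travel spring (2 N per mm, up to 12 mm): when the stem is fully down the cap gives softly under the finger and comes back up that much when let go, so 5 to 10 N on the cap is a full push.
- key_chainbox_top (a point): centre of the top face of that plunger key, a grey flat round cap 32 mm across and 8 mm thick; its top is 58 mm above the table when up and 46 mm when fully down (unloaded). Below it is a fixed black collar, 42 mm across, its top 24 mm above the table. The key is at the robot's end of a fixed flat grey stand, 165 x 104 mm; the stand's x axis points from the key to the container.
- chainbox: an open oblong two-cell box of chain, 90 x 59 mm and 24 mm tall; loose; origin at the centre of its underside. It stands in the bay of its stand, 10 mm above the table, its centre about 89 mm behind the key; it tells which key is which.
- key_beadbox (a joint): how far the stem of the plunger key in front of the square bead box has been pushed down: 0 = fully up, 0.012 m = fully down. It slides straight down against about 2.5 N of friction, has no return spring and stays where it is left. Its cap rides on the stem on an over-travel spring (2 N per mm, up to 12 mm): when the stem is fully down the cap gives softly under the finger and comes back up that much when let go, so 5 to 10 N on the cap is a full push.
- key_beadbox_top (a point): centre of the top face of that plunger key, a grey flat round cap 32 mm across and 8 mm thick; its top is 58 mm above the table when up and 46 mm when fully down (unloaded). Below it is a fixed black collar, 42 mm across, its top 24 mm above the table. The key is at the robot's end of a fixed flat grey stand, 165 x 104 mm; the stand's x axis points from the key to the container.
- beadbox: a nearly square dark box of beads with a clear lid, 83 x 77 mm and 28 mm tall; loose; origin at the centre of its underside. It stands in the bay of its stand, 10 mm above the table, its centre about 89 mm behind the key; it tells which key is which.
- cabochon: oval teal stone in a gilt setting, 24 x 32 mm, 9 mm high; loose bystander lying on the table; origin at the centre of its underside
- smalltin: small open round tin, 32 mm across, 11 mm high; loose bystander lying on the table; origin at the centre of its underside
Mind the look-alikes: they are no part of the job. There is more than one size of the chainbox; the job needs the larger.

How it is judged (in metres and radians):
On the way, in this order (a step that is already met when the one before it is completed fails the run):
1. the spool's key is pushed down, the others still up (value of joint key_spool above 0.008 m and value of joint each of key_tin, key_chainbox below 0.004 m), for 0.1 s.
2. then the round tin's key is pushed down, the chain box's still up (value of joint each of key_spool, key_tin above 0.008 m and value of joint key_chainbox below 0.004 m), for 0.1 s.
3. then the chain box's key is pushed down (value of joint each of key_spool, key_tin, key_chainbox above 0.008 m), for 0.1 s.
At the end, for the whole second after the job is handed in: The keys of the spool, the round tin and the chain box are down (more than 8 of their 12 mm), the bead box's key is up (less than 4 mm down), the four containers stand at rest within 15 mm of where they were, and the loose stone and the small tin lie within 20 mm of where they were (all of step 3 and value of joint key_beadbox below 0.004 m and distance of each of spool, tin, chainbox, beadbox from where it was at the start of the episode below 0.015 m and linear speed of each of spool, tin, chainbox, beadbox below 0.02 m/s and distance of each of cabochon, smalltin from where it was at the start of the episode below 0.02 m); the robot touches nothing.
It fails at once if the bead box's key is pushed down (more than 4 mm) (value of joint key_beadbox above 0.004 m).
It fails at once if a container on a stand is lifted, carried or shifted more than 15 mm (distance of any of spool, tin, chainbox, beadbox from where it was at the start of the episode above 0.015 m).
It fails at once if the loose stone or the small tin is lifted or shifted more than 20 mm (distance of any of cabochon, smalltin from where it was at the start of the episode above 0.02 m).
It fails at once if a key is pushed with more than 30 N: not lightly (contact force between anything else and key_spool above 30 N or contact force between anything else and key_tin above 30 N or contact force between anything else and key_chainbox above 30 N or contact force between anything else and key_beadbox above 30 N).
It also fails if it takes over 50 s, if anything falls off the work surface, if the arm or the gripper's body presses on something with over 40 N, if the wrist force passes 120 N, or if a joint passes its speed limit or range.

## Working session

There is one attempt and no reset: what is moved stays moved. The work goes in short steps, Python scripts to look and compute and a tool call to move; the robot and the scene stay as the last step left them, time stands still between calls to the robot, and variables do not carry over. Pictures are saved under pics/ and viewed, at most 10 in all, crops included, and the job is handed in when it is done.

Besides the shell and the picture viewer there is one more tool, called after "Request:" by a JSON object that holds its "method" and its "body", one argument or row to a line. move_arm: Moves the arm, as the interface text tells. Its arguments: {"type":"object","properties":{"jaw":{"type":"array","items":{"type":"number"}},"dp":{"type":"array","items":{"type":"array","items":{"type":"number"}}},"turn":{"type":"array","items":{"type":"array","items":{"type":"number"}}},"force":{"type":"number"}},"required":["jaw","dp","turn"]}

```bash
mkdir -p pics; cat > h.py <<'E'
import numpy as np, cv2
from rig import observe, cams, ticket
def world(cam,u,v,d=None,z=None):
    c=cams.calibration(cam); f=240/np.tan(np.radians(c["vertical_fov"])/2)
    K=np.array([[f,0,c["cx"]],[0,f,c["cy"]],[0,0,1]])
    s=cv2.undistortPoints(np.array([[[u,v]]],float),K,np.array([c["k1"],0,0,0,0.]))[0,0]
    r=np.array([s[0],-s[1],-1.])
    if cam=="wrist":
        o=observe(); T=np.eye(4); T[:3,:3]=o["tool_rot"]; T[:3,3]=o["position"]; M=T@np.array(c["tool_from_camera"])
    else: M=np.linalg.inv(np.array(c["view"]))
    R=M[:3,:3]@r; t=M[:3,3]
    if z is not None: d=(z-t[2])/R[2]
    return t+d*R
E
python3 - <<'E'
from h import *
for n in("top","side"):
    im,d=cams.get_image(n); cv2.imwrite(f"pics/{n}.png",im[:,:,::-1]); np.save(n+".npy",d)
    for q in("key_spool_top","spool","tin","chainbox","beadbox","cabochon","smalltin"):
        for r in cams.mark_of(n,q)[:5]:
            u,v=np.array(r["location"])*[640,480]
            print(n,q,round(r["p"],2),int(u),int(v),world(n,u,v,z=.058 if "key" in q else .01).round(3))
print(observe())
E
```

```text
top key_spool_top 0.66 376 254 [ 0.437 -0.078  0.058]
top key_spool_top 0.65 218 291 [0.355 0.273 0.058]
top spool 0.61 375 220 [ 0.525 -0.085  0.01 ]
top tin 0.8 225 257 [0.44  0.267 0.01 ]
top chainbox 0.81 454 254 [ 0.442 -0.267  0.01 ]
top chainbox 0.65 325 288 [0.366 0.035 0.01 ]
top beadbox 0.79 291 209 [0.552 0.113 0.01 ]
top cabochon 0.45 270 279 [0.387 0.161 0.01 ]
top smalltin 0.73 176 268 [0.414 0.38  0.01 ]
top smalltin 0.48 455 293 [ 0.35  -0.265  0.01 ]
top smalltin 0.27 224 260 [0.432 0.269 0.01 ]
side key_spool_top 0.42 338 208 [ 0.427 -0.08   0.058]
side spool 0.65 298 225 [ 0.517 -0.07   0.01 ]
side tin 0.6 308 336 [0.439 0.268 0.01 ]
side chainbox 0.72 360 261 [0.367 0.043 0.01 ]
side chainbox 0.7 342 184 [ 0.44  -0.267  0.01 ]
side beadbox 0.63 266 280 [0.547 0.126 0.01 ]
side cabochon 0.56 344 303 [0.387 0.175 0.01 ]
side smalltin 0.77 310 392 [0.416 0.392 0.01 ]
side smalltin 0.58 341 186 [ 0.442 -0.257  0.01 ]
{'time_s': 0.8, 'q': array([-8.28096684e+01,  2.18067377e+01,  7.43355438e+01,  9.06087327e-05,
        8.38608989e+01, -1.23352766e+01]), 'qvel': array([ 0.04576608, -0.00974807,  0.07347255, -0.04515415, -0.03983714,
        0.03913838]), 'joint_efforts': array([-1.41000615e-03, -4.48293650e+01, -2.31456238e+01, -2.88578340e-04,
        5.44189879e-04, -6.17059939e-06]), 'position': array([ 0.18382437, -0.51833916,  0.23132274]), 'tool_rot': array([[ 9.42492259e-01,  3.34227977e-01, -5.38767275e-06],
       [ 3.34227977e-01, -9.42492258e-01,  5.52679232e-05],
       [ 1.33942463e-05, -5.38903008e-05, -9.99999998e-01]]), 'ft_force': array([-0.15319152,  0.06357214, -0.55219823]), 'wrist_torque': array([-0.03728033, -0.00230208,  0.00948546]), 'gripper_force': 0.0, 'grip_width': 0.08532158014657085}
```

View pics/top.png

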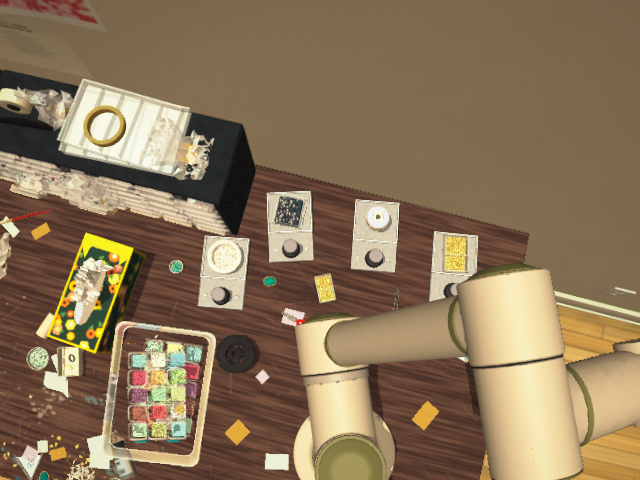

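View pics/side.png

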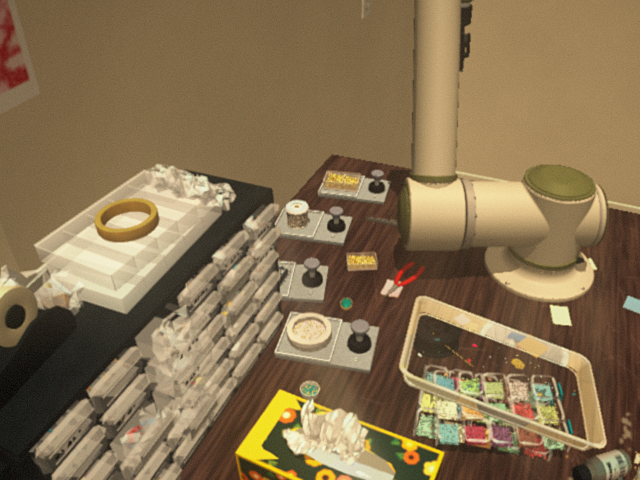

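The top view shows the stands' keys at: spool (375,256), tin (220,295), bead box (291,248), and chain box (449,291, half hidden by the arm). In the side view they are at (337,212), (360,326), (311,264) and (377,174).

Possible mix-ups: the small loose chain box at top (325,288) is the decoy for the large box on the stand at (455,253). The bead key at (291,248) must be left alone.

I'll measure the caps from depth and check them in one crop.

```bash
python3 - <<'E'
from h import *
G={"spool":(.437,-.08),"tin":(.352,.273),"chain":(.355,-.262),"bead":(.46,.115)}
for n in("top","side"):
    d=np.load(n+".npy"); c=cams.calibration(n)
    f=240/np.tan(np.radians(c["vertical_fov"])/2);K=np.array([[f,0,c["cx"]],[0,f,c["cy"]],[0,0,1]])
    vv,uu=np.mgrid[:480,:640]
    s=cv2.undistortPoints(np.stack([uu,vv],-1).reshape(-1,1,2).astype(float),K,np.array([c["k1"],0,0,0,0.]))[:,0]
    D=d.ravel(); P=np.c_[s[:,0]*D,-s[:,1]*D,-D,np.ones(D.size)]@np.linalg.inv(np.array(c["view"])).T
    P=P[:,:3]
    for k,g in G.items():
        m=(D>0)&(np.hypot(P[:,0]-g[0],P[:,1]-g[1])<.045)&(P[:,2]>.05)&(P[:,2]<.068)
        q=P[m]
        if len(q)>3: print(n,k,m.sum(),((q.min(0)+q.max(0))/2).round(4),np.ptp(q,axis=0).round(3),np.median(q,axis=0).round(4))
    m=(P[:,0]>.3)&(P[:,0]<.65)&(abs(P[:,1])<.4)&(D>0)&(P[:,2]<.2); print("max z in field",P[m,2].max())
a=cv2.imread("pics/top.png")[180:320,190:490]; b=cv2.imread("pics/side.png")[150:380,260:420]
cv2.imwrite("pics/crop.png",cv2.resize(a,None,fx=2.66,fy=2.66,interpolation=2))
E
```

```text
top spool 156 [ 0.4348 -0.0768  0.0575] [0.032 0.03  0.013] [ 0.4346 -0.0768  0.0583]
top tin 149 [0.3509 0.2742 0.0575] [0.029 0.027 0.012] [0.3502 0.2741 0.0578]
top chain 71 [ 0.3564 -0.2506  0.0575] [0.027 0.02  0.012] [ 0.3566 -0.2493  0.0581]
top bead 154 [0.4583 0.1155 0.0587] [0.031 0.029 0.015] [0.4584 0.1144 0.0585]
max z in field 0.1999889734962168
side spool 108 [ 0.4332 -0.0734  0.0551] [0.029 0.034 0.01 ] [ 0.4326 -0.0695  0.0561]
side tin 230 [0.3491 0.2771 0.0556] [0.031 0.032 0.01 ] [0.3493 0.2799 0.0574]
side chain 87 [ 0.3539 -0.2536  0.056 ] [0.03  0.033 0.011] [ 0.3536 -0.2496  0.0566]
side bead 159 [0.457  0.1186 0.0553] [0.031 0.031 0.01 ] [0.4562 0.1209 0.056 ]
max z in field 0.19997651372542868
```

View pics/crop.png

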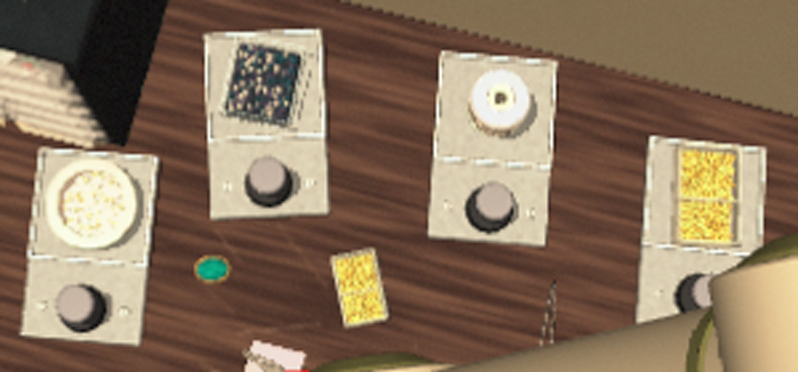

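The crop confirms it: tin at crop (92,205) with key (80,307), beads (262,83) with key (267,182), spool (500,100) with key (491,206), large chain box (708,194) with key (695,294). The small chain box at (358,287) is the loose decoy.

Cap tops are at z≈0.058 and 32 mm across, as they should be:
- **Spool:** (.434, -.076)
- **Tin:** (.350, .275)
- **Chain box:** (.354, -.254)

I'll move over the spool key at z≈0.23 while closing the fingers.

Request:
{"method": "move_arm", "body": {
  "jaw": [0,0,0,0,0,0,0,0,0,0,0,0],
  "dp": [
    [1.5,-1.3,0],
    [3,-2.6,0],
    [3,-2.6,0],
    [3,-2.6,0],
    [3,-2.6,0],
    [3,-2.6,0],
    [3,-2.6,0],
    [3,-2.6,0],
    [3,-2.6,0],
    [3,-2.6,0],
    [3,-2.6,0],
    [3,-2.6,0]
  ],
  "turn": [
    [0,0,0],
    [0,0,0],
    [0,0,0],
    [0,0,0],
    [0,0,0],
    [0,0,0],
    [0,0,0],
    [0,0,0],
    [0,0,0],
    [0,0,0],
    [0,0,0],
    [0,0,0]
  ]
}}

```text
time_s: 1.8
position: [0.4096, -0.1194, 0.2316]
tool_rot: [[0.943, 0.334, 0.001], [0.334, -0.943, -0.0], [0.0, 0.001, -1.0]]
ft_force: [0.6, -1.2, 0.8]
grip_width: 0.0002
gripper_force: 0.0
```

Request:
{"method": "move_arm", "body": {
  "jaw": [0,0,0,0,0,0],
  "dp": [
    [2.5,-2.2,0],
    [1.3,-1.2,0],
    [0,0,2.5],
    [0,0,2.5],
    [0,0,2],
    [0,0,0]
  ],
  "turn": [
    [0,0,0],
    [0,0,0],
    [0,0,0],
    [0,0,0],
    [0,0,0],
    [0,0,0]
  ]
}}

```text
time_s: 2.3
position: [0.432, -0.0756, 0.1585]
tool_rot: [[0.942, 0.335, -0.006], [0.335, -0.942, 0.003], [-0.004, -0.004, -1.0]]
ft_force: [-0.6, 0.0, -0.9]
grip_width: 0.0001
gripper_force: 0.0
```

```bash
cat > key.py <<'E'
from h import *
im,d=cams.get_image("wrist"); cv2.imwrite("pics/w1.png",im[:,:,::-1])
o=observe(); print(o["time_s"],o["position"],o["grip_width"],o["ft_force"])
E
python3 - <<'E'
from key import *
for r in cams.mark_of("wrist","key_spool_top")[:4]:
    u,v=np.array(r["location"])*[640,480]; print(r["p"],u,v,world("wrist",u,v,z=.058).round(4),d[int(v),int(u)],world("wrist",u,v,d=d[int(v),int(u)]).round(4))
# chain key now unobstructed?
im,d=cams.get_image("top")
for r in cams.mark_of("top","key_chainbox_top")[:5]:
    u,v=np.array(r["location"])*[640,480]; print(r["p"],u,v,world("top",u,v,z=.058).round(4))
E
```

```text
2.35 [ 0.43286271 -0.07613612  0.16046467] -0.00011692082601639798 [-0.09247582  0.14853391  0.30564579]
0.71 322.688 234.72 [ 0.4386 -0.0775  0.058 ] 0.2499116 [ 0.4395 -0.0772  0.0616]
0.42 453.12 289.104 [ 0.3561 -0.2481  0.058 ]
0.2 226.88 258.912 [0.4282 0.2555 0.058 ]
```

View pics/w1.png

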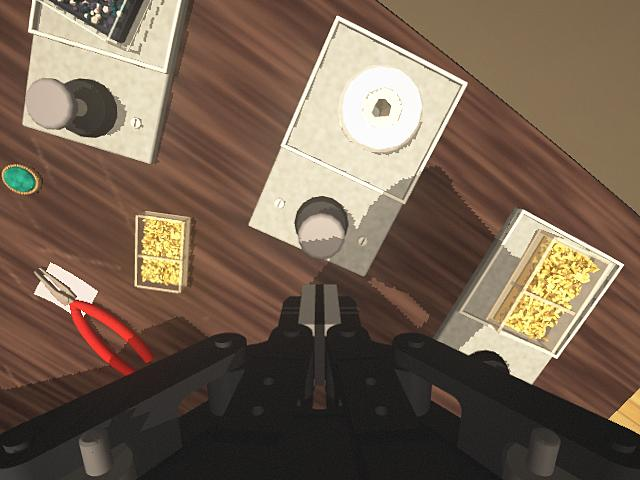

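The wrist view shows the spool's cap at (322,234) straight ahead of the fingertips, with the white spool behind it at (382,108). It lies about 4 mm further forward in tool x, so I'll correct for that and descend.

Request:
{"method": "move_arm", "body": {
  "jaw": [0,0,0,0,0,0,0,0,0,0],
  "dp": [
    [0.3,0.1,2.5],
    [0,0,2.5],
    [0,0,2.5],
    [0,0,1.5],
    [0,0,0.5],
    [0,0,0.5],
    [0,0,0.5],
    [0,0,0.5],
    [0,0,0.3],
    [0,0,0]
  ],
  "turn": [
    [0,0,0],
    [0,0,0],
    [0,0,0],
    [0,0,0],
    [0,0,0],
    [0,0,0],
    [0,0,0],
    [0,0,0],
    [0,0,0],
    [0,0,0]
  ]
}}

```text
time_s: 3.33
position: [0.4372, -0.0767, 0.0485]
tool_rot: [[0.943, 0.334, 0.001], [0.334, -0.943, -0.001], [0.001, 0.001, -1.0]]
ft_force: [1.5, -0.9, 0.8]
grip_width: 0.0004
gripper_force: 0.8
```

Request:
{"method": "move_arm", "body": {
  "jaw": [0,0,0,0],
  "dp": [
    [0,0,0.3],
    [0,0,0.2],
    [0,0,0],
    [0,0,0]
  ],
  "turn": [
    [0,0,0],
    [0,0,0],
    [0,0,0],
    [0,0,0]
  ]
}}

```text
time_s: 3.67
position: [0.4371, -0.0767, 0.0436]
tool_rot: [[0.942, 0.334, 0.001], [0.334, -0.942, -0.001], [0.001, 0.001, -1.0]]
ft_force: [1.5, -1.1, 4.3]
grip_width: -0.0
gripper_force: 2.3
```

Request:
{"method": "move_arm", "body": {
  "jaw": [0,0,0],
  "dp": [
    [0,0,0.15],
    [0,0,0],
    [0,0,0]
  ],
  "turn": [
    [0,0,0],
    [0,0,0],
    [0,0,0]
  ]
}}

```text
time_s: 3.92
position: [0.4372, -0.0767, 0.0423]
tool_rot: [[0.942, 0.334, 0.001], [0.334, -0.942, -0.001], [0.001, 0.001, -1.0]]
ft_force: [0.7, -0.4, 7.3]
grip_width: -0.0001
gripper_force: 3.6
```

At 7.3 N the stem is on its stop. I'll lift and go to the tin's key.

Request:
{"method": "move_arm", "body": {
  "jaw": [0,0,0,0,0,0,0,0,0,0,0,0],
  "dp": [
    [0,0,-1],
    [0,0,-3],
    [0,0,-4],
    [0,0,-4],
    [0.3,-3,0],
    [0.4,-4,0],
    [0.4,-4,0],
    [0.4,-4,0],
    [0.4,-4,0],
    [0.4,-4,0],
    [0.4,-4,0],
    [0.4,-4,0]
  ],
  "turn": [
    [0,0,0],
    [0,0,0],
    [0,0,0],
    [0,0,0],
    [0,0,0],
    [0,0,0],
    [0,0,0],
    [0,0,0],
    [0,0,0],
    [0,0,0],
    [0,0,0],
    [0,0,0]
  ]
}}

```text
time_s: 4.92
position: [0.3606, 0.2277, 0.1616]
tool_rot: [[0.942, 0.334, -0.002], [0.334, -0.942, -0.0], [-0.002, -0.0, -1.0]]
ft_force: [0.6, 0.5, 0.2]
grip_width: 0.0002
gripper_force: 0.0
```

Request:
{"method": "move_arm", "body": {
  "jaw": [0,0,0,0],
  "dp": [
    [0.3,-3,0],
    [0.2,-2,0],
    [0,0,0],
    [0,0,0]
  ],
  "turn": [
    [0,0,0],
    [0,0,0],
    [0,0,0],
    [0,0,0]
  ]
}}

```text
time_s: 5.25
position: [0.3493, 0.2753, 0.1613]
tool_rot: [[0.942, 0.336, -0.002], [0.336, -0.942, -0.001], [-0.002, 0.0, -1.0]]
ft_force: [0.0, 0.5, -0.6]
grip_width: 0.0002
gripper_force: 0.0
```

```bash
python3 - <<'E'
from key import *
for r in cams.mark_of("wrist","key_tin_top")[:4]:
    u,v=np.array(r["location"])*[640,480]; w=world("wrist",u,v,z=.058); print(r["p"],u,v,w.round(4),world("wrist",u,v,d=d[int(v),int(u)]).round(4),"tool cm",100*(o["tool_rot"].T@(w-o["position"])).round(4))
E
```

```text
5.3 [0.34969274 0.27459904 0.16144469] 0.00019988644914066206 [0.6012097  0.26962604 0.06588419]
0.88 320.576 236.78400000000002 [0.3532 0.274  0.058 ] [0.3534 0.2741 0.0586] tool cm [ 0.33  0.17 10.34]
```

View pics/w1.png

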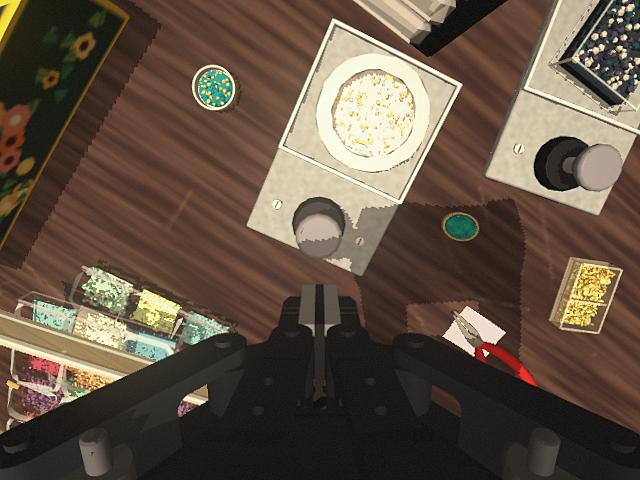

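The tin's cap is at (320,237) in front of the round tin at (373,112). I'll press it the same way, to z≈0.0425.

Request:
{"method": "move_arm", "body": {
  "jaw": [0,0,0,0,0,0,0,0,0,0,0,0],
  "dp": [
    [0.3,0.1,2.5],
    [0,0,2.5],
    [0,0,2.5],
    [0,0,1.5],
    [0,0,0.5],
    [0,0,0.5],
    [0,0,0.5],
    [0,0,0.5],
    [0,0,0.4],
    [0,0,0.3],
    [0,0,0.2],
    [0,0,0]
  ],
  "turn": [
    [0,0,0],
    [0,0,0],
    [0,0,0],
    [0,0,0],
    [0,0,0],
    [0,0,0],
    [0,0,0],
    [0,0,0],
    [0,0,0],
    [0,0,0],
    [0,0,0],
    [0,0,0]
  ]
}}

```text
time_s: 6.35
position: [0.3539, 0.275, 0.043]
tool_rot: [[0.942, 0.334, 0.001], [0.334, -0.942, 0.0], [0.001, 0.0, -1.0]]
ft_force: [1.2, -2.4, 6.4]
grip_width: -0.0001
gripper_force: 2.9
```

Request:
{"method": "move_arm", "body": {
  "jaw": [0,0],
  "dp": [
    [0,0,0],
    [0,0,0]
  ],
  "turn": [
    [0,0,0],
    [0,0,0]
  ]
}}

```text
time_s: 6.52
position: [0.3539, 0.275, 0.0433]
tool_rot: [[0.942, 0.335, 0.001], [0.335, -0.942, 0.0], [0.001, 0.0, -1.0]]
ft_force: [0.9, -3.3, 5.2]
grip_width: 0.0002
gripper_force: 2.7
```

The tin's key is down at about 5 N with the spring compressed. Next is the chain box's key.

Request:
{"method": "move_arm", "body": {
  "jaw": [0,0,0,0,0,0,0,0,0,0,0,0],
  "dp": [
    [0,0,-1],
    [0,0,-3],
    [0,0,-4],
    [0,0,-4],
    [-0.7,2,0],
    [-1.2,3.4,0],
    [-1.2,3.4,0],
    [-1.2,3.4,0],
    [-1.2,3.4,0],
    [-1.2,3.4,0],
    [-1.2,3.4,0],
    [-1.2,3.4,0]
  ],
  "turn": [
    [0,0,0],
    [0,0,0],
    [0,0,0],
    [0,0,0],
    [0,0,0],
    [0,0,0],
    [0,0,0],
    [0,0,0],
    [0,0,0],
    [0,0,0],
    [0,0,0],
    [0,0,0]
  ]
}}

```text
time_s: 7.52
position: [0.3534, 0.0, 0.163]
tool_rot: [[0.942, 0.335, 0.0], [0.335, -0.942, 0.0], [0.001, -0.0, -1.0]]
ft_force: [0.6, 0.2, -1.0]
grip_width: 0.0002
gripper_force: 0.0
```

Request:
{"method": "move_arm", "body": {
  "jaw": [0,0,0,0,0,0,0,0,0],
  "dp": [
    [-1.2,3.4,0],
    [-1.2,3.4,0],
    [-1.2,3.4,0],
    [-1.2,3.4,0],
    [-1.2,3.4,0],
    [-1.2,3.4,0],
    [-1.2,3.4,0],
    [0,0,0],
    [0,0,0]
  ],
  "turn": [
    [0,0,0],
    [0,0,0],
    [0,0,0],
    [0,0,0],
    [0,0,0],
    [0,0,0],
    [0,0,0],
    [0,0,0],
    [0,0,0]
  ]
}}

```text
time_s: 8.27
position: [0.3541, -0.252, 0.1625]
tool_rot: [[0.943, 0.332, -0.0], [0.332, -0.943, 0.001], [0.0, -0.001, -1.0]]
ft_force: [0.1, -0.1, -0.4]
grip_width: 0.0001
gripper_force: 0.0
```

```bash
python3 - <<'E'
from key import *
for r in cams.mark_of("wrist","key_chainbox_top")[:4]:
    u,v=np.array(r["location"])*[640,480]; w=world("wrist",u,v,z=.058); print(r["p"],u,v,w.round(4),world("wrist",u,v,d=d[int(v),int(u)]).round(4),"tool cm",100*(o["tool_rot"].T@(w-o["position"])).round(4))
E
```

```text
8.3167 [ 0.35401185 -0.25074291  0.16249982] 1.6885787037403777e-05 [0.003387   1.02170203 0.25781894]
0.86 325.888 240.096 [ 0.3561 -0.2543  0.058 ] [ 0.3559 -0.2544  0.0573] tool cm [ 0.08  0.42 10.45]
```

View pics/w1.png

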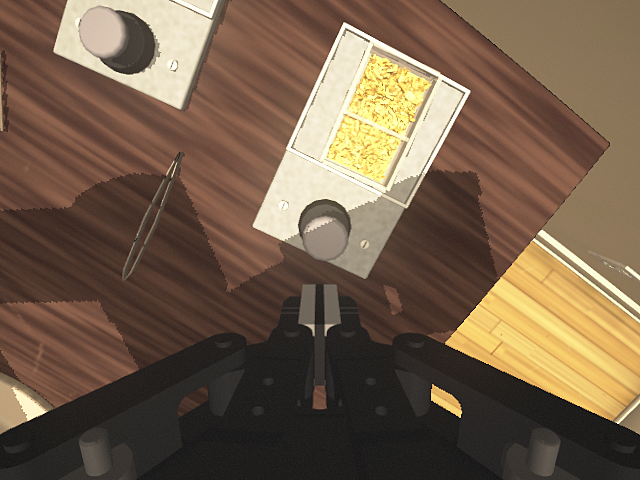

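The chain box's cap is at (325,238), in front of the large box on the stand at (380,118). I'll press with small offsets of 0.1 and 0.3 cm.

Request:
{"method": "move_arm", "body": {
  "jaw": [0,0,0,0,0,0,0,0,0,0,0,0],
  "dp": [
    [0.1,0.3,2.6],
    [0,0,2.5],
    [0,0,2.5],
    [0,0,1.5],
    [0,0,0.5],
    [0,0,0.5],
    [0,0,0.5],
    [0,0,0.5],
    [0,0,0.4],
    [0,0,0.3],
    [0,0,0.2],
    [0,0,0]
  ],
  "turn": [
    [0,0,0],
    [0,0,0],
    [0,0,0],
    [0,0,0],
    [0,0,0],
    [0,0,0],
    [0,0,0],
    [0,0,0],
    [0,0,0],
    [0,0,0],
    [0,0,0],
    [0,0,0]
  ]
}}

```text
time_s: 9.37
position: [0.3564, -0.2535, 0.0429]
tool_rot: [[0.943, 0.334, 0.001], [0.334, -0.943, -0.0], [0.0, 0.0, -1.0]]
ft_force: [0.5, 2.8, 6.0]
grip_width: 0.0001
gripper_force: 3.0
```

Request:
{"method": "move_arm", "body": {
  "jaw": [0,0],
  "dp": [
    [0,0,0],
    [0,0,0]
  ],
  "turn": [
    [0,0,0],
    [0,0,0]
  ]
}}

```text
time_s: 9.53
position: [0.3564, -0.2535, 0.0432]
tool_rot: [[0.943, 0.334, 0.001], [0.334, -0.943, -0.0], [0.0, 0.001, -1.0]]
ft_force: [1.4, 2.0, 6.3]
grip_width: -0.0
gripper_force: 2.8
```

Lift clear, then check all the caps' heights.

Request:
{"method": "move_arm", "body": {
  "jaw": [0,0,0,0,0,0,0,0,0],
  "dp": [
    [0,0,-1],
    [0,0,-3],
    [0,0,-4],
    [0,0,-4],
    [-2,3,0],
    [-2,3,0],
    [-2,3,0],
    [0,0,0],
    [0,0,0]
  ],
  "turn": [
    [0,0,0],
    [0,0,0],
    [0,0,0],
    [0,0,0],
    [0,0,0],
    [0,0,0],
    [0,0,0],
    [0,0,0],
    [0,0,0]
  ]
}}

```text
time_s: 10.28
position: [0.329, -0.3597, 0.1625]
tool_rot: [[0.943, 0.332, -0.0], [0.332, -0.943, 0.0], [-0.0, -0.0, -1.0]]
ft_force: [-0.1, 0.2, -0.1]
grip_width: 0.0003
gripper_force: 0.0
```

```bash
python3 - <<'E'
from h import *
G={"spool":(.435,-.076),"tin":(.352,.275),"chain":(.356,-.253),"bead":(.458,.117)}
for n in("top","side"):
    im,d=cams.get_image(n); c=cams.calibration(n)
    for k,g in G.items():
        out=[]
        for z in (.046,.058):
            p=np.array(c["view"])@[*g,z,1]; f=240/np.tan(np.radians(c["vertical_fov"])/2)
            s=np.array([p[0],-p[1]])/-p[2]; s=s*(1+c["k1"]*(s@s))*f+[c["cx"],c["cy"]]; u,v=s.round().astype(int)
            q=[world(n,a,b,d=d[b,a])[2] for a in range(u-2,u+3) for b in range(v-2,v+3)]; out.append(round(float(np.median(q)),4))
        print(n,k,out)
    for q in ("spool","tin","chainbox","beadbox"):
        print(q,[(np.array(r["location"])*[640,480]).round() for r in cams.mark_of(n,q)[:2]])
print(observe()["position"])
E
```

```text
top spool [0.6809, 0.6758]
top tin [0.0454, 0.0455]
top chain [0.6788, 0.6771]
top bead [0.0572, 0.0568]
spool [array([377., 221.])]
tin [array([227., 256.])]
chainbox [array([455., 255.]), array([326., 287.])]
beadbox [array([290., 212.])]
side spool [0.0454, 0.0]
side tin [0.0455, 0.0448]
side chain [0.0453, 0.0008]
side bead [0.0553, 0.0571]
spool [array([300., 223.])]
tin [array([305., 337.])]
chainbox [array([360., 263.]), array([351., 302.])]
beadbox [array([269., 275.])]
[ 0.32991698 -0.35805255  0.16290184]
```

All three keys are at 46 mm, the bead box's key is still at 57 mm, and the containers haven't moved.

```bash
python3 -c "
from rig import ticket
print(ticket.close_job())"
```

```text
the job is handed in; nothing more can be done
None
```

I pushed the spool, round tin and chain box keys fully down in that order at about 5–7 N each, left the bead box key up and the containers in place, and handed the job in; no verdict came back.

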